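Fit the filter bay cover: hook, swing down, latch

ROBOT

A 6-joint arm with a two-finger parallel gripper is mounted at the origin on the work surface. World frame = base frame: x ahead of the robot, y to its left, z up, the work surface at z = 0. Lengths are in mm, angles in degrees, forces in N, time in s.
With the tool pointing down it reaches from about 325 to 925 mm from the base axis. Payload 3.1 kg.
Tool frame: the origin (TCP) lies at the very end of the fingers, on their centre line; the grasp point (between the pads) lies grasp_offset behind it (grasp_offset is the distance from the TCP to the grasp point, in mm); z points along the fingers, x is the direction in which the jaws open and shut, and the axes are right-handed (so a half turn about z gives the same grasp; the last joint's range is limited). The gripper opens to 85 mm and grips with 20 to 120 N. Pads are 22 mm wide; open, the fingers measure 114 mm over their backs; the gripper's body (76 mm by 85 mm) begins 54 mm behind the grasp point. The pads swing forward as they close: fully open they stand 13 mm farther back than shut.
Start: joints at [-74.439, 12.427, 92.441, -0, 75.132, -6.429], TCP at [234.051, -579.534, 231.3] pointing down, gripper open.
Joint ranges: [-157.48, 157.48], [-44.54, 120.13], [17.64, 146.25], [-64.5, 244.5], [7.68, 150.69], [-147.95, 147.95]. Speed limits (degrees/s): [159.86, 159.86, 180, 180, 180, 180].

INTERFACE

Orientations are given as [roll, pitch, yaw] about the fixed x, y, z axes, in that order (R = Rz(yaw) Ry(pitch) Rx(roll)).
In Python, from station import * gives the robot as it stands. Calls block until the motion is done:
- goto(position, orientation): joint-space move of the TCP to a pose.
- move_l(position, attitude=None, speed=150): straight line of the TCP; attitude=None keeps the orientation; speed is the mean speed in mm/s.
- move_j(angles): joint-space move.
- grip(opening, squeeze=None): finger opening in mm; squeeze is the grip in N (None keeps the last); returns when the fingers have stopped.
- wait(seconds).
- solve_ik(position, orientation): joint angles nearest the present ones, or None.
- get_obs(): the state.
- get_image(name): name is "side" or "top" or "wrist"; returns the picture (480x640x3 uint8, red, green, blue); there is no depth.
- get_calibration(name): a dict with "fx", "fy", "cx", "cy" (pixels), "D" ([k1, k2, p1, p2, k3] as OpenCV has them; the pictures are not rectified), "R" (3x3) and "t" (3): a world point X has camera coordinates R X + t; the wrist camera has in their place "mount" (4x4, takes a point from camera to tool coordinates, whose origin is the TCP and whose axes are the tool frame's). Camera axes: x right, y down, z forward; pixel columns grow to the right and rows downward; lengths in mm; the calibration is good to about 2 mm. A picture is of the moment at which its call begins: read the wrist's pose just before it. get_calibration takes no time and is no camera call.
A pose or a line that the arm cannot do raises Unreachable and nothing moves.
- sign_off(): hands the job in, once; it reports no verdict.
Trained networks look in the newest picture that a camera, given by its name, has taken for a name from the list of things; names that differ only in an ending like _2 or _b are one class to them, and where a whole thing is asked for, a point or a joint stands for the part that bears it (a point fixed in the world has none). Each returns a list of dicts, best first, with "score" (0 to 1); they miss things now and then, are a little off and sometimes report something else, mostly with a low value. They report only what shows in the picture. A call takes as long as a camera call. They do not tell look-alikes from the thing itself.
- spot_in(name, camera): "extent" ([centre column, centre row, width, height] in pixels, round what is visible of it).
- regions_of(name, camera): "region" (480x640 bool, what is visible of it) and "extent" ([centre column, centre row, width, height] in pixels, round what is visible of it).
The state is a dict: "t": time; "joint_pos": joint angles; "qvel": joint speeds; "effort": joint torques, N m; "tcp_pos": TCP position; "ee_rot": TCP orientation; "wrist_force": force on the tool from outside, world axes, zero at the start; "moment": the same for the moment, N m; "grip_width": finger opening in mm.
Only numpy, scipy, OpenCV 4.12 (cv2) and the standard library are available. Lean on these libraries where they do the work, as an engineer would, in place of code of your own. Each camera call takes 0.05 s, during which the arm holds its last target.

TASK

Close the filter bay of the low white unit with its loose grey cover: hold the cover tilted, feel its narrow lip in under the bay's ledge until it stops, pushing no harder than 10 newtons while it is tilted, then swing the other end down and press it gently until the spring latch has snapped over it and the cover lies flat and fully home. Never press it with over 30 newtons, let go at the end, and leave everything else on the bench where it is.

Things in the scene. Friction and masses are not known exactly. Their poses are not given: they have to be found in the camera images.
- housing: Low white filter unit, fixed, 260 (x) x 190 (y) x 60 mm. Origin: centre of its underside; z up; x runs from the bay's ledge end (-x, nearer the robot) to its latch end. Its deck holds an aluminium bay frame (top z 67) that is clamped up to 9 mm off nominal along x, either way, differently each time, but firm: feel for it. y, z are exact. mm below: nominal, housing frame.
- nominal_ledge (a point): Point fixed to the housing at (-40, 0, 62): where the ledge's lower edge would be if the frame were at nominal (really up to 9 mm off along x). The ledge spans the bay's width, underside z 62, top z 67. Under it a slot 12 mm high and 22 mm deep ends at a solid stop, nominal x -62. Shelf at z 50, full width from the stop to x -8, then only a rim.
- nominal_end (a point): Point fixed to the housing at (64.5, 0, 67): top of the bay's end wall at nominal (up to 9 mm off along x, with the frame). Stop to end wall is 1.5 mm longer than the cover, so the cover goes in only tilted 0.15 to 0.3 rad, lip low at the ledge, lip pushed to the stop; then it swings down about the lip. Side walls y +-48.5, top z 67.
- cover_grip (a point): Centre of the handle bar on the loose grey cover (0.2 kg; starts flat, handle up, lip roughly to the robot). Axes: x from lip end to latch end, z up. Bar 10 (x) x 72 (y) x 24 mm on two posts, 14 mm above the plate. Cover frame (z 0 underside): this point (12, 0, 32); plate x -36 to 63, 92 wide, 6 thick. Home: housing (12, 0, 82), x +-9. Press spot for the latch end: cover (45, 0, 6).
- cover_lip (a point): Middle of the lower front edge of the cover's lip, which goes in first: cover frame (-62, 0, 0), axes as the cover's. The lip is x -62 to -36, 60 mm wide, 4 mm thick, underside level with the plate's. Fully home this point is at housing (-62, 0, 50), x +-9 with the frame.
- latch (a joint): Spring latch in the middle of the end wall: m, 0 sprung out, to 0.008 pushed back (+x). Steel, 28 mm wide; sloped nose 5.5 mm proud of the wall, top z 67, underside z 57. Spring 2.4 N plus 0.6 N per mm. About 4 to 10 N down on the cover's latch end pushes it back 4 mm; it then snaps out over the plate (1 mm play). Unlatched, the cover rests on the nose tilted about 0.12 rad.
- spanner: bystander: steel spanner 130 mm long lying flat near the cover's lip end; leave it
- vial: bystander: small amber jar, 28 mm across, 55 mm high, near the cover's latch end; leave it
- beaker: bystander: glass beaker, 72 mm across, 85 mm high; leave it
- reagent: bystander: amber bottle, 70 mm across, 120 mm high; leave it
There are look-alikes about, which are no part of the job. What is shaped like the part that bears cover_grip but black or green is not meant.

How it is judged (in metres and radians):
On the way:
1. the cover's lip is under the ledge (at least 2.5 mm in) while the cover is held tilted, latch end high, by more than 0.1 rad (x of cover_lip in the frame of housing between -0.075 and -0.0515 m and z of cover_lip in the frame of housing between 0.047 and 0.056 m and y of cover_lip in the frame of housing between -0.006 and 0.006 m and angle between cover_lip's own z axis and vertical between 0.1 and 0.5 rad), for 0.1 s.
At the end, for the whole second after the job is handed in: Cover in the bay, flat within 0.03 rad, handle centre 80 to 84 mm above the unit's underside, at 1.5 to 24 mm along its x and within 5 mm of its middle line; latch sprung out again (under 1.5 mm); cover at rest, released (angle between cover_grip's own z axis and vertical below 0.03 rad and z of cover_grip in the frame of housing between 0.08 and 0.084 m and x of cover_grip in the frame of housing between 0.0015 and 0.024 m and y of cover_grip in the frame of housing between -0.005 and 0.005 m and value of joint latch below 0.0015 m and linear speed of cover below 0.02 m/s); the robot touches nothing.
It fails at once if the cover is pushed against the unit with more than 10 N while still tilted by more than 0.15 rad (angle between cover_lip's own z axis and vertical above 0.15 rad and contact force between cover and housing above 10 N).
It fails at once if the cover is forced against the unit with more than 30 N (contact force between cover and housing above 30 N).
It fails at once if the robot pushes on the unit itself with more than 30 N (contact force between the arm and housing above 30 N).
It fails at once if a bystander is moved by more than 30 mm (distance of any of spanner, vial, beaker, reagent from where it was at the start of the episode above 0.03 m).
It also fails if it takes over 59 s, if anything falls off the work surface, if the arm or the gripper's body presses on something with over 40 N, if the wrist force passes 120 N, or if a joint passes its speed limit or range.

## Working session

There is one attempt and no reset: what is moved stays moved. The work goes in short steps, each a Python script; the robot and the scene stay as the last script left them, time stands still between calls to the robot, and variables do not carry over. Pictures are saved under pics/ and viewed, and the job is handed in when it is done.

```bash
ls; mkdir -p pics
python3 - <<'E'
from station import *
import cv2, numpy as np
o=get_obs(); print(o)
for c in ["side","top","wrist"]:
    im=get_image(c); cv2.imwrite(f"pics/a_{c}.png",im[:,:,::-1])
    print(c,get_calibration(c))
for c in ["side","top"]:
    for n in ["housing","cover_grip","latch","spanner","vial"]:
        print(c,n,[(round(d['score'],2),[round(float(v)) for v in d['extent']]) for d in spot_in(n,c)])
E
```

```text
pics
{'t': 0.0, 'joint_pos': array([-7.44402010e+01,  1.24753943e+01,  9.25289676e+01, -5.50028254e-04,
        7.51305511e+01, -6.42806199e+00]), 'qvel': array([-0.08883481, -0.06744472, -0.02116295, -0.03826102, -0.02875634,
        0.14609502]), 'effort': array([-1.15564126e-03, -3.96841478e+01, -3.03851473e+01, -2.87115954e-04,
        9.73878836e-03,  4.68601158e-06]), 'tcp_pos': array([ 233.81126034, -578.74607528,  229.97855678]), 'ee_rot': array([-1.79985424e+02,  1.34124322e-01, -6.80119802e+01]), 'wrist_force': array([-0.2771461 , -0.34086342, -0.04766777]), 'moment': array([-0.00678745,  0.01893002,  0.02608955]), 'grip_width': 85.66714237667824}
side {'fx': 531.4582124492122, 'fy': 531.4582124492122, 'cx': 328.6915845846924, 'cy': 245.032240329154, 'D': array([0.01322618, 0.        , 0.        , 0.        , 0.        ]), 'R': array([[-0.99905008, -0.04257961, -0.00926901],
       [-0.01343624,  0.50333446, -0.8639872 ],
       [ 0.04145365, -0.86304194, -0.50342844]]), 't': array([ 529.69739907,   68.24843334, 1402.98345446])}
top {'fx': 532.7441043502073, 'fy': 532.74410
[... 824 characters left out ...]
0.00000000e+00,  0.00000000e+00,
         1.00000000e+00]])}
side housing [(0.96, [335, 234, 108, 61]), (0.54, [406, 319, 25, 32])]
side cover_grip [(0.92, [253, 374, 58, 48]), (0.91, [350, 318, 51, 37]), (0.84, [403, 381, 67, 45]), (0.57, [278, 296, 56, 36])]
side latch []
side spanner [(0.87, [402, 317, 19, 31]), (0.52, [350, 320, 56, 45]), (0.34, [299, 327, 9, 24])]
side vial [(0.79, [300, 326, 12, 22])]
top housing [(0.85, [390, 238, 109, 127])]
top cover_grip [(0.91, [155, 306, 41, 52]), (0.74, [234, 262, 40, 56]), (0.74, [165, 183, 54, 40])]
top latch [(0.7, [389, 238, 104, 133]), (0.45, [396, 212, 13, 10])]
top spanner [(0.56, [243, 308, 51, 23])]
top vial [(0.72, [210, 216, 14, 10])]
```

View pics/a_top.png

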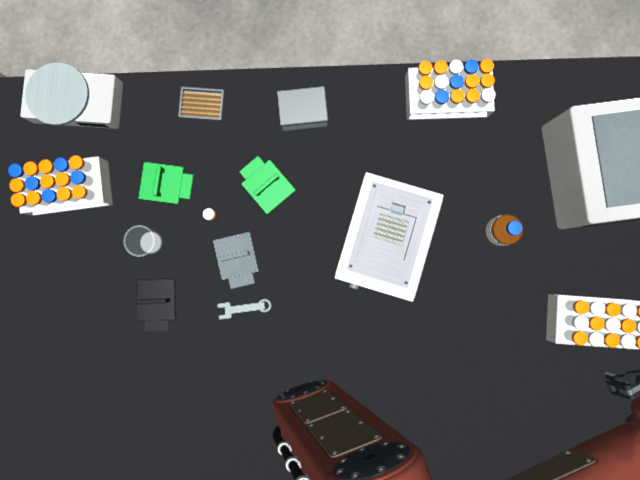

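View pics/a_side.png

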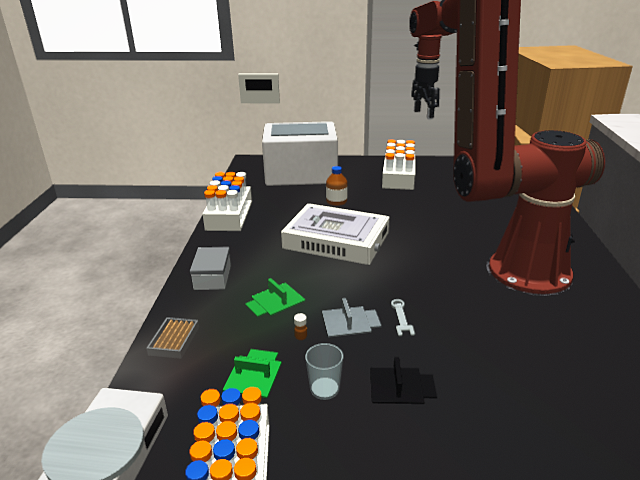

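View pics/a_wrist.png

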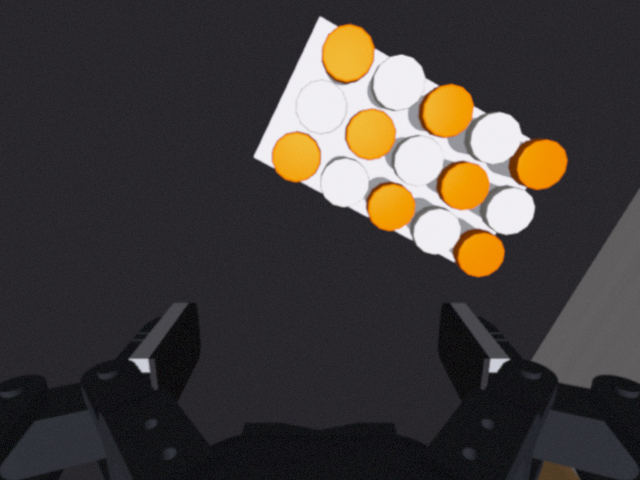

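```bash
cat > h.py <<'E'
from station import *
import numpy as np, cv2
from scipy.spatial.transform import Rotation as Ro
def rot(e): return Ro.from_euler('xyz',e,degrees=True).as_matrix()
def eul(R): return Ro.from_matrix(R).as_euler('xyz',degrees=True)
def cam(name,o=None):
    c=get_calibration(name)
    if 'R' in c: R,t=np.array(c['R']),np.array(c['t'])
    else:
        T=np.eye(4);T[:3,:3]=rot(o['ee_rot']);T[:3,3]=o['tcp_pos']
        C=np.linalg.inv(T@np.array(c['mount']));R,t=C[:3,:3],C[:3,3]
    K=np.array([[c['fx'],0,c['cx']],[0,c['fy'],c['cy']],[0,0,1]])
    return K,np.array(c['D']),R,t
def p2w(C,px,z):
    K,D,R,t=C
    u=cv2.undistortPoints(np.array(px,float).reshape(-1,1,2),K,D).reshape(-1,2)
    d=np.c_[u,np.ones(len(u))]@R; o=-R.T@t
    return o+d*((z-o[2])/d[:,2])[:,None]
def w2p(C,X):
    K,D,R,t=C
    return cv2.projectPoints(np.array(X,float).reshape(-1,1,3),cv2.Rodrigues(R)[0],t,K,D)[0].reshape(-1,2)
def snap(name,fn):
    o=get_obs(); im=get_image(name); cv2.imwrite(f"pics/{fn}.png",im[:,:,::-1]); return im,cam(name,o)
E
python3 - <<'E'
from h import *
import station
print([x for x in dir(station) if 'off' in x.lower()], getattr(station,'grasp_offset',None))
C=cam('top')
for n,p,z in [('bar',(235,258),32),('lip',(241,281),4),('housing',(390,238),60),('ledge end?',(378,299),60),('latch',(398,209),67),('hA',(367,174),60),('hB',(442,192),60),('hC',(413,300),60),('hD',(337,280),60)]:
    print(n,p2w(C,[p],z).round())
E
```

```text
['grasp_offset', 'sign_off'] 18.700000000000003
bar [[471. 225.  32.]]
lip [[416. 216.   4.]]
housing [[ 507. -143.   60.]]
ledge end? [[ 366. -110.   60.]]
latch [[ 574. -164.   67.]]
hA [[659. -95.  60.]]
hB [[ 612. -269.   60.]]
hC [[ 362. -191.   60.]]
hD [[413. -17.  60.]]
```

Run:
```python
from h import *
move_l([320,-400,330]) if False else None
goto([500,-120,300],[180,0,-18]); wait(0.3)
im,C=snap('wrist','b_h')
print(get_obs()['t'],get_obs()['ee_rot'])
for n in ['housing','latch']: print([(round(d['score'],2),d['extent']) for d in spot_in(n,'wrist')])
goto([465,245,230],[180,0,10]); wait(0.3)
im,C=snap('wrist','b_c'); np.save('c_o.npy',C[2:],allow_pickle=True) if 0 else None
r=regions_of('cover_grip','wrist'); print([(round(d['score'],2),d['extent']) for d in r])
for i,d in enumerate(r): cv2.imwrite(f'pics/b_m{i}.png',d['region'].astype('uint8')*255)
o=get_obs();print(o['t'],o['tcp_pos'],o['ee_rot'],o['joint_pos'])
```

```text
2.9333 [ 1.79999249e+02  1.71693570e-02 -1.80415099e+01]
[(0.73, [340.3, 202.5, 289.8, 193.7]), (0.39, [405.0, 213.0, 14.0, 36.2])]
[(0.58, [404.6, 212.4, 15.4, 34.6])]
[(0.89, [577.2, 71.8, 122.1, 141.4]), (0.79, [487.1, 305.6, 143.9, 88.0]), (0.63, [316.2, 218.1, 131.0, 98.4]), (0.63, [246.0, 15.8, 127.0, 31.3])]
4.825 [465.26962062 244.5486425  230.06404262] [ 1.79998267e+02 -6.64415705e-03  9.94586627e+00] [ 2.00752633e+01  3.01437041e-01  1.05873621e+02 -2.99261190e-03
  7.38187063e+01  1.01302310e+01]
```

View pics/b_h.png

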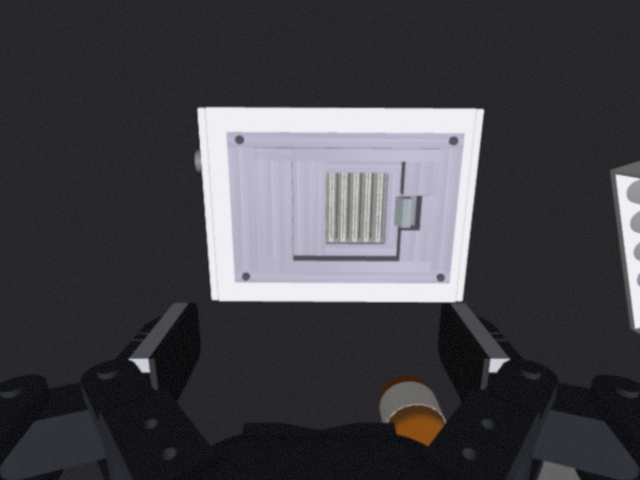

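View pics/b_c.png

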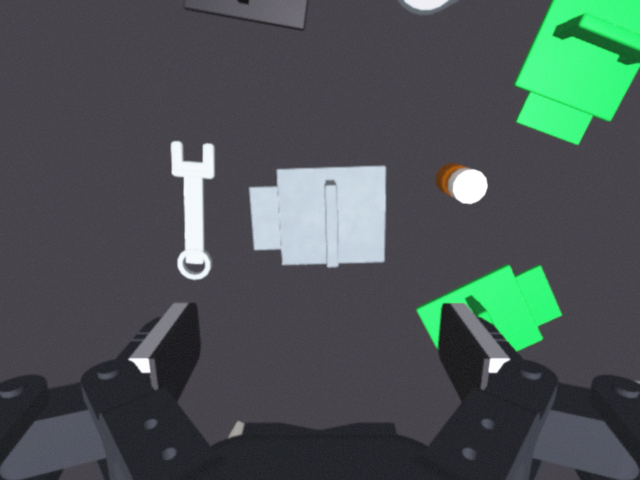

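```bash
cat > fit.py <<'E'
from h import *
from scipy.optimize import minimize
def box(x0,x1,y0,y1,z0,z1): return np.array([[x,y,z] for x in(x0,x1) for y in(y0,y1) for z in(z0,z1)],float)
COVER=[box(-36,63,-46,46,0,6),box(-62,-36,-30,30,0,4),box(7,17,-36,36,20,44)]
HOUS=[box(-130,130,-95,95,0,60)]
def sil(C,boxes,p):
    m=np.zeros((480*4,640*4),np.uint8); R=rot([0,0,p[2]])
    for b in boxes:
        q=w2p(C,b@R.T+[p[0],p[1],0]); h=cv2.convexHull(((q+.5)*4*16).astype(np.float32)).astype(np.int32)
        cv2.fillConvexPoly(m,h,255,cv2.LINE_8,4)
    return cv2.resize(m,(640,480),interpolation=cv2.INTER_AREA)/255.
def fit(C,boxes,mask,p0):
    f=lambda p: np.abs(sil(C,boxes,p)-mask).sum()
    p=np.array(p0,float)
    for s in(6,2,1): p=minimize(f,p,method='Nelder-Mead',options=dict(initial_simplex=p+np.vstack([np.zeros(3),np.diag([s,s,s])]),xatol=.02,fatol=.1)).x
    return p,f(p),mask.sum()
E
python3 - <<'E'
from fit import *
C1=cam('wrist',dict(tcp_pos=[465.27,244.55,230.06],ee_rot=[180,0,9.946]))
def comp(im,m,seed):
    n,l=cv2.connectedComponents(m.astype('uint8')); return l==l[seed[1],seed[0]]
im=cv2.imread('pics/b_c.png').astype(int)
m=(im.min(2)>90)&(im.max(2)-im.min(2)<60)
m=comp(im,m,(300,200)); m=cv2.morphologyEx(m.astype('uint8'),cv2.MORPH_CLOSE,np.ones((5,5)));cv2.imwrite('pics/m1.png',m*255)
p=fit(C1,COVER,m,[470,225,12]);print('cover',p)
E
python3 - <<'E'
from fit import *
# housing: pose nominal, commanded
C=cam('wrist',dict(tcp_pos=[500,-120,300],ee_rot=[180,0,-18.04]))
im=cv2.imread('pics/b_h.png').astype(int)
m=(im.min(2)>90); n,l=cv2.connectedComponents(m.astype('uint8')); m=l==l[120,300]
c,_=cv2.findContours(m.astype('uint8'),cv2.RETR_EXTERNAL,cv2.CHAIN_APPROX_NONE); mm=np.zeros((480,640),np.uint8); cv2.drawContours(mm,c,-1,1,-1)
cv2.imwrite('pics/m2.png',mm*255)
p=fit(C,HOUS,mm,[511,-143,-18]);print('housing',p)
E
```

```text
cover (array([466.3158348 , 228.73139391,  11.66377096]), np.float64(260.5176470588235), np.uint64(12425))
housing (array([ 513.65055276, -137.86307961,  -18.36285567]), np.float64(550.1725490196078), np.uint64(52866))
```

```bash
python3 -c "
import cv2,numpy as np
cv2.imwrite('pics/mm.png',np.hstack([cv2.resize(cv2.imread('pics/m%d.png'%i),(400,300)) for i in(1,2)]))
im=cv2.imread('pics/b_h.png')[90:310,190:490];cv2.imwrite('pics/b_hz.png',cv2.resize(im,None,fx=2.6,fy=2.6,interpolation=cv2.INTER_CUBIC))"
```

```text
(no output)
```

View pics/mm.png

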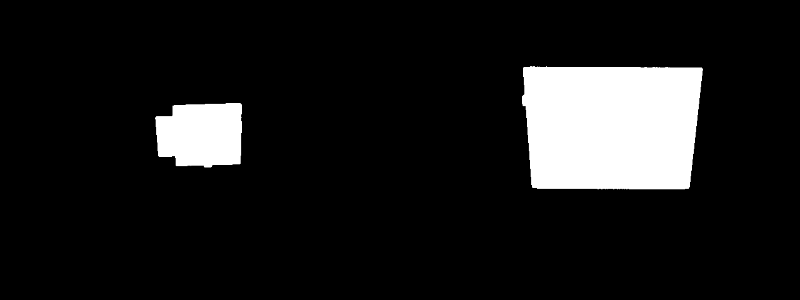

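View pics/b_hz.png

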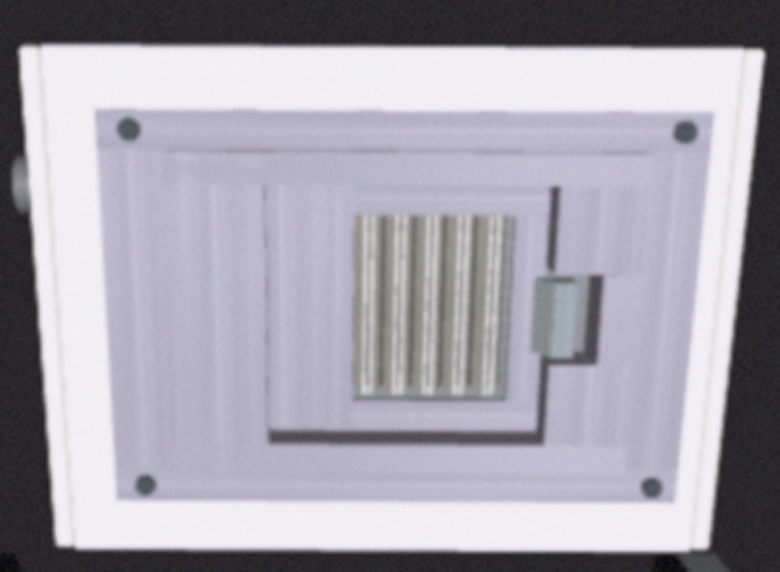

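Run:
```python
from h import *
C=cam('wrist',dict(tcp_pos=[500,-120,300],ee_rot=[180,0,-18.04]))
p=np.array([513.65,-137.86,0]);R=rot([0,0,-18.36])
z=lambda a:np.array(a)/2.6+[190,90]-.3
for n,pts,h in [('ledge',[(265,190),(268,310),(269,430)],67),('end',[(560,190),(554,260),(549,370),(545,440)],67),('sideN',[(400,443)],67),('sideF',[(300,186),(500,187)],67),('rimfar',[(400,46)],60),('rimnear',[(400,549)],60),('rl',[(42,200)],60),('rr',[(744,100)],60),('latch',[(545,275),(538,355)],67)]:
    print(n,((p2w(C,z(pts),h)-p)@R).round(1).tolist())
```

```text
ledge [[-43.9, 46.1, 67.0], [-43.4, 2.8, 67.0], [-43.7, -43.4, 67.0]]
end [[60.4, 46.5, 67.0], [59.9, 21.6, 67.0], [60.6, -19.5, 67.0], [60.7, -46.9, 67.0]]
sideN [[5.9, -48.4, 67.0]]
sideF [[-31.5, 47.5, 67.0], [39.2, 47.5, 67.0]]
rimfar [[3.2, 94.9, 60.0]]
rimnear [[7.3, -95.4, 60.0]]
rl [[-124.8, 41.4, 60.0]]
rr [[124.5, 77.2, 60.0]]
latch [[57.0, 16.1, 67.0], [56.2, -13.8, 67.0]]
```

Run:
```python
from h import *
yaw=11.66; p=np.array([466.3,228.73,0])+rot([0,0,yaw])@[12,0,0]
grip(50)
goto([p[0],p[1],110],[180,0,yaw])
move_l([p[0],p[1],14],speed=120); wait(.2)
o=get_obs();print(o['tcp_pos'],o['ee_rot'],o['wrist_force'])
grip(0,50); o=get_obs();print(o['grip_width'],o['wrist_force'])
move_l([p[0],p[1],150],speed=150);wait(.3)
o=get_obs();print(o['t'],o['grip_width'],o['wrist_force'],o['moment'],o['tcp_pos'])
snap('wrist','c_w');snap('side','c_s')
```

```text
[478.88099941 231.46056958  14.97148083] [-1.79986024e+02 -1.10316443e-01  1.16625645e+01] [-0.44394992 -0.13324054 -0.43156056]
9.181780037152443 [-0.40148167 -1.23718345  2.21993121]
8.775 9.159693836949181 [ 0.04087237  0.08632062 -2.80475128] [-0.01845199 -0.02645666  0.03414317] [477.57652858 230.99982151 149.17521152]
```

View pics/c_w.png

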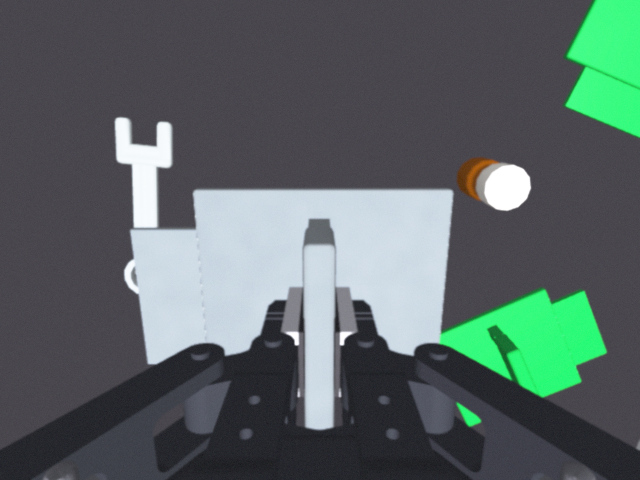

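View pics/c_s.png

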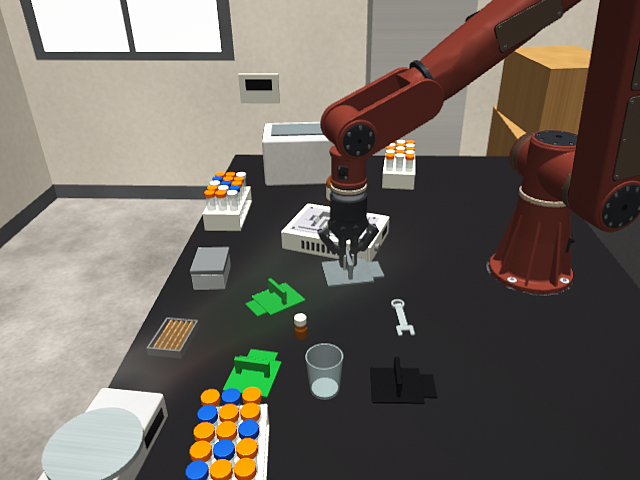

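Run:
```python
from h import *
from scipy.optimize import least_squares
c=get_calibration('wrist');K=np.array([[c['fx'],0,c['cx']],[0,c['fy'],c['cy']],[0,0,1]]);M=np.linalg.inv(c['mount'])
C=(K,c['D'],M[:3,:3],M[:3,3])
X=np.array([[-36,46,6],[63,46,6],[-62,30,4],[-36,30,4],[-62,-30,4]],float)-[12,0,32]
P=np.array([[195,190],[452,190],[133,229.5],[198,229.5],[149,363]])
# tool: x=cover x, y=-cover y, z=-cover z
F=np.diag([1,-1,-1.])
def pts(q): return (X@F)@rot(q[3:]).T+q[:3]
# q: bar centre in tool, small rot
f=lambda q:np.r_[(w2p(C,pts(q))-P).ravel(),q[0]*.5,(q[3])*1]
s=least_squares(f,[0,0,-18.7,0,0,0]);print(s.x.round(2),s.fun.round(1))
```

```text
[  0.46   1.05 -14.62  -0.38  -1.07   0.28] [-0.7  0.1 -0.   0.2 -0.4 -0.1  1.  -0.1  0.1 -0.1  0.2 -0.4]
```

```bash
cat >> h.py <<'E'
HP=np.array([513.65,-137.86,0]);HY=-18.36;RH=rot([0,0,HY])
F=np.diag([1,-1,-1.]);Q=np.array([0,0.3,-17.0])
def place(tip,tilt):
    Rc=RH@rot([0,0,0])@Ro.from_euler('y',-tilt).as_matrix()
    bar=HP+RH@np.array(tip,float)+Rc@[74,0,32]
    Rt=Rc@F
    return bar-Rt@Q,eul(Rt)
def tip_now(o=None):
    o=o or get_obs();Rt=rot(o['ee_rot']);Rc=Rt@F
    bar=np.array(o['tcp_pos'])+Rt@Q
    tip=RH.T@(bar-Rc@[74,0,32]-HP); x=RH.T@Rc[:,0]
    return tip,np.arctan2(x[2],x[0])
def fh(o): return RH.T@np.array(o['wrist_force'])
E
python3 - <<'E'
from h import *
o=get_obs();p=o['tcp_pos'];move_l([p[0],p[1],200],speed=250)
P,E_=place([-34,-.2,110],.2);goto(P,E_);wait(.3)
o=get_obs();print(o['t'],P,tip_now(o),fh(o),o['joint_pos'].round())
P,E_=place([-34,-.2,82],.2);move_l(P,E_,speed=60);wait(.3)
o=get_obs();print(o['t'],tip_now(o),fh(o));snap('wrist','d_w');snap('side','d_s');snap('top','d_t')
E
```

```text
10.975 [ 547.41701369 -148.96125057  139.40252915] (array([-33.9125333 ,   0.48682196, 110.2045773 ]), np.float64(0.2003306678756091)) [ 0.45187969 -0.1799136  -1.98832695] [-23.   4. 113.   1.  51.  -5.]
11.8917 (array([-33.59534027,  -0.23680014,  82.44713165]), np.float64(0.20093296797164178)) [ 0.46311255  0.22188488 -2.42971976]
```

View pics/d_w.png

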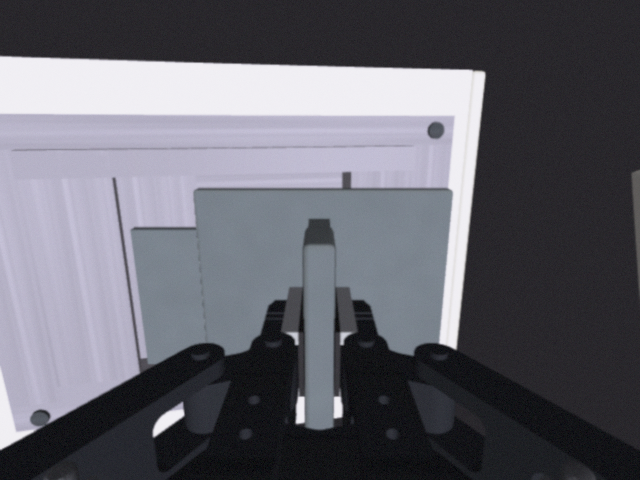

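```bash
python3 -c "
import cv2,numpy as np
a=cv2.resize(cv2.imread('pics/d_s.png')[150:290,240:420],None,fx=3,fy=3);b=cv2.resize(cv2.imread('pics/d_t.png')[160:320,320:460],(400,420))
b=cv2.resize(b,(260,420));cv2.imwrite('pics/d_st.png',np.hstack([a,b]))"
```

```text
(no output)
```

View pics/d_st.png

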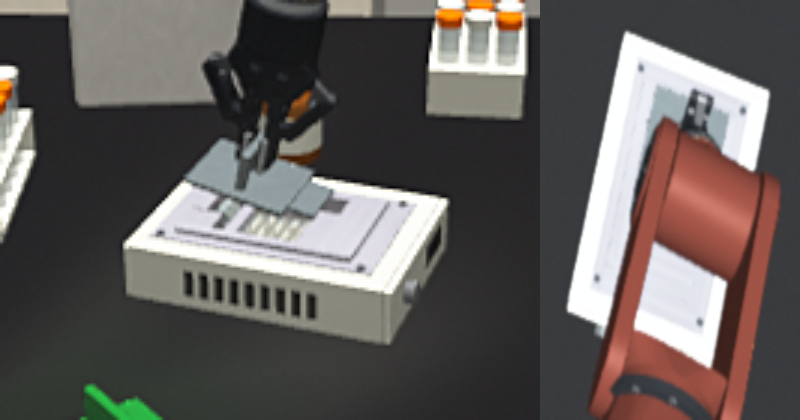

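Run:
```python
from h import *
im=cv2.imread('pics/d_w.png')[130:390,0:480];cv2.imwrite('pics/d_z.png',cv2.resize(im,None,fx=1.66,fy=1.66,interpolation=cv2.INTER_CUBIC))
C=cam('wrist',get_obs())
print(((p2w(C,[(113,178),(127,275),(138,365)],67)-HP)@RH).round(1))
print(((p2w(C,[(200,177),(345,172),(351,172)],67)-HP)@RH).round(1))
# cover lip corners as seen, in housing coordinates (expected from kinematics)
print(w2p(C,[HP+RH@[-44,48.5,67],HP+RH@[60.5,48.5,67],HP+RH@[-44,-48.5,67]]).round())
```

```text
[[-43.9  47.2  67. ]
 [-43.8   3.6  67. ]
 [-44.5 -42.6  67. ]]
[[-8.8 46.7 67. ]
 [56.9 47.2 67. ]
 [59.8 47.2 67. ]]
[[112. 175.]
 [352. 169.]
 [141. 376.]]
```

View pics/d_z.png

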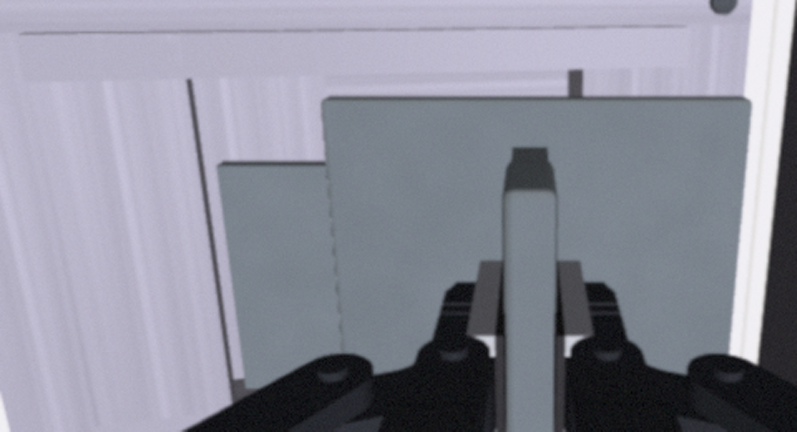

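Run:
```python
from h import *
P,E_=place([-34,-.5,70],.2);move_l(P,E_,speed=60);wait(.2)
f0=np.mean([fh(get_obs()) for _ in range(5)],0);print('tare',f0)
for z in list(np.arange(66,55,-2))+list(np.arange(55,45,-.5)):
    P,E_=place([-34,-.5,z],.2);move_l(P,E_,speed=25)
    o=get_obs();t,th=tip_now(o);f=fh(o)-f0
    print(round(o['t'],2),z,t.round(2),round(th,3),f.round(2))
    if abs(f).max()>1.8: break
np.save('f0.npy',f0)
```

```text
tare [ 0.42305269 -0.34323576 -2.65872287]
12.9 66 [-34.3   -0.48  65.73] 0.199 [-0.43  0.84  0.38]
13.15 64 [-34.16  -0.48  63.83] 0.2 [-0.    0.47  0.62]
13.4 62 [-34.18  -0.51  61.81] 0.2 [-0.38  0.78  0.64]
13.65 60 [-34.18  -0.5   59.82] 0.2 [-1.35  0.52  0.32]
13.9 58 [-34.21  -0.49  57.8 ] 0.2 [-0.68 -0.11  0.72]
14.15 56 [-34.2   -0.49  55.81] 0.2 [0.2  0.8  0.23]
14.4 55.0 [-34.07  -0.48  54.95] 0.2 [-0.53 -0.22  0.64]
14.65 54.5 [-34.02  -0.49  54.46] 0.2 [-0.69  1.08  0.12]
14.9 54.0 [-34.07  -0.49  53.94] 0.2 [0.34 0.38 0.28]
15.15 53.5 [-34.06  -0.5   53.45] 0.2 [-0.17 -0.1   0.66]
15.4 53.0 [-34.05  -0.5   52.96] 0.2 [-0.32 -0.13  0.29]
15.65 52.5 [-34.05  -0.5   52.46] 0.2 [-0.38  0.13  0.17]
15.9 52.0 [-34.03  -0.49  51.95] 0.2 [-1.08  0.42 -0.24]
16.15 51.5 [-34.07  -0.47  51.45] 0.2 [-1.04 -0.03  0.85]
16.4 51.0 [-34.07  -0.49  50.94] 0.2 [1.   0.37 0.73]
16.65 50.5 [-34.05  -0.51  50.46] 0.2 [-0.59  1.84  0.83]
```

```bash
cat >> h.py <<'E'
def favg(n=6): return np.mean([fh(get_obs()) for _ in range(n)],0)
E
python3 - <<'E'
from h import *
f0=np.load('f0.npy')
print([fh(get_obs()).round(2).tolist() for _ in range(3)])
for z in np.arange(50.5,46,-.4):
    P,E_=place([-34,-.5,z],.2);move_l(P,E_,speed=25)
    f=favg()-f0;t,th=tip_now()
    print(round(get_obs()['t'],2),round(z,1),t.round(2),round(th,3),f.round(2))
    if f[2]>1.8: break
E
```

```text
[[-0.17, 1.5, -1.83], [-0.17, 1.5, -1.83], [-0.17, 1.5, -1.83]]
16.9 50.5 [-34.    -0.5   50.51] 0.2 [-0.44  1.03 -0.09]
17.15 50.1 [-34.07  -0.49  50.05] 0.2 [-0.67  0.4   1.03]
17.4 49.7 [-34.06  -0.51  49.64] 0.2 [0.25 0.18 0.28]
17.65 49.3 [-33.96  -0.49  49.32] 0.2 [-0.33 -0.09 -0.04]
17.9 48.9 [-33.89  -0.49  49.1 ] 0.2 [-1.25  0.81  2.18]
```

Run:
```python
from h import *
f0=np.load('f0.npy');Z=50.3
def go(x,s=25):
    P,E_=place([x,-.5,Z],.2);move_l(P,E_,speed=s)
    f=fh(get_obs())-f0;t,th=tip_now()
    print(round(get_obs()['t'],2),round(x,1),t.round(2),round(th,3),f.round(2)); return f,t
go(-34)
for x in list(np.arange(-36,-61,-2))+list(np.arange(-61,-78,-.6)):
    f,t=go(x)
    if f[0]>2.5 or abs(f[2])>3 or t[0]-x>.6: break
```

```text
18.15 -34 [-33.98  -0.49  50.29] 0.2 [-0.97  0.93  0.15]
18.4 -36 [-36.39  -0.48  50.1 ] 0.199 [-0.6   1.01 -0.77]
18.65 -38 [-38.23  -0.48  50.22] 0.2 [-0.46  0.51  0.61]
18.9 -40 [-40.24  -0.49  50.21] 0.2 [-0.14  0.28  0.83]
19.15 -42 [-42.19  -0.48  50.26] 0.2 [0.03 0.05 0.23]
19.4 -44 [-44.19  -0.51  50.25] 0.2 [-0.74 -0.11  0.14]
19.65 -46 [-46.18  -0.49  50.27] 0.2 [0.07 0.14 1.07]
19.9 -48 [-48.21  -0.5   50.23] 0.2 [-0.21  1.36  0.52]
20.15 -50 [-50.21  -0.48  50.22] 0.2 [ 0.26 -0.6   0.31]
20.4 -52 [-52.24  -0.48  50.22] 0.2 [-0.44 -0.18  0.37]
20.65 -54 [-54.19  -0.48  50.25] 0.2 [-0.51  0.43 -0.99]
20.9 -56 [-56.21  -0.47  50.23] 0.2 [0.34 1.34 0.33]
21.15 -58 [-58.21  -0.49  50.25] 0.2 [-0.65 -0.42  0.38]
21.4 -60 [-60.19  -0.46  50.25] 0.2 [-0.07 -0.1  -0.2 ]
21.65 -61.0 [-61.07  -0.49  50.28] 0.2 [-0.77  0.6   0.76]
21.9 -61.6 [-61.63  -0.48  50.29] 0.2 [-0.09 -0.53  0.54]
22.15 -62.2 [-62.25  -0.49  50.29] 0.2 [-0.75  0.43 -0.18]
22.4 -62.8 [-62.83  -0.48  50.3 ] 0.2 [-0.63  0.83  0.88]
22.65 -63.4 [-63.44  -0.49  50.29] 0.2 [-0.41  0.6   0.09]
22.9 -64.0 [-64.06  -0.51  50.29] 0.2 [-0.28  0.07  0.18]
23.15 -64.6 [-64.64  -0.5   50.3 ] 0.2 [0.31 0.2  1.15]
23.4 -65.2 [-65.06  -0.51  50.38] 0.2 [-0.01  0.66 -0.57]
23.65 -65.8 [-65.16  -0.53  50.51] 0.201 [ 0.96  0.39 -0.86]
```

Run:
```python
from h import *
f0=np.load('f0.npy')
def go(x,z,th_,s=25):
    P,E_=place([x,-.5,z],th_);move_l(P,E_,speed=s)
    f=fh(get_obs())-f0;t,th=tip_now()
    print(round(get_obs()['t'],2),round(x,1),t.round(2),round(th,3),f.round(2)); return f,t
go(-66.4,50.3,.2);f,t=go(-66.4,50.3,.2)
for th in np.arange(.19,.115,-.01):
    f,t=go(-66.2,50.3-(.2-th)*10,th)
    if np.linalg.norm(f)>5: break
```

```text
23.9 -66.4 [-65.29  -0.55  50.67] 0.203 [ 4.18  0.86 -1.44]
24.15 -66.4 [-65.32  -0.55  50.71] 0.202 [ 5.03  1.33 -1.25]
24.4 -66.2 [-65.35  -0.54  50.6 ] 0.192 [4.16 0.07 0.01]
24.65 -66.2 [-65.36  -0.56  50.52] 0.182 [5.31 0.7  0.83]
```

Run:
```python
from h import *
f0=np.load('f0.npy')
def go(x,z,th_,s=25):
    P,E_=place([x,-.5,z],th_);move_l(P,E_,speed=s)
    f=fh(get_obs())-f0;t,th=tip_now()
    print(round(get_obs()['t'],2),round(x,1),t.round(2),round(th,3),f.round(2)); return f,t
for th in np.arange(.18,.105,-.01):
    f,t=go(-65.8,50.3-(.2-th)*10,th)
    if np.linalg.norm(f)>6: break
snap('wrist','e_w');snap('side','e_s')
```

```text
24.9 -65.8 [-65.31  -0.56  50.46] 0.181 [3.96 0.54 2.  ]
25.15 -65.8 [-65.32  -0.54  50.32] 0.171 [4.45 0.04 2.84]
25.4 -65.8 [-65.35  -0.57  50.15] 0.161 [3.91 1.04 3.57]
25.65 -65.8 [-65.4   -0.56  49.99] 0.151 [4.79 0.62 2.88]
25.9 -65.8 [-65.43  -0.58  49.88] 0.141 [5.45 0.99 2.43]
```

View pics/e_w.png

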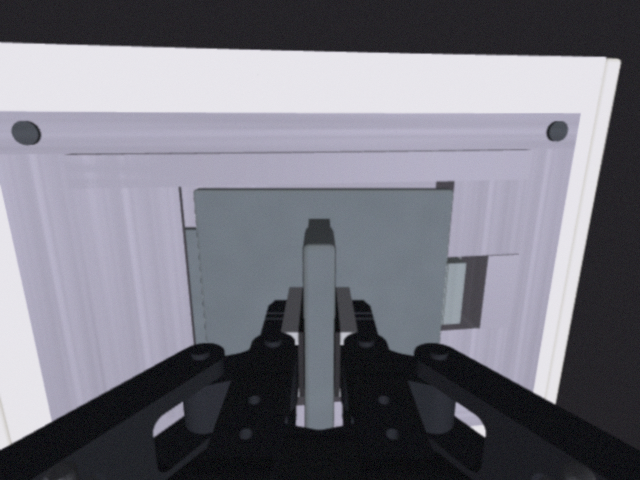

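```bash
python3 - <<'E'
from h import *
f0=np.load('f0.npy')
P,E_=place([-65.4,-.5,49.6],.135);move_l(P,E_,speed=25);wait(.1)
o=get_obs();print(tip_now(o),fh(o)-f0)
grip(40);wait(.2)
o=get_obs();print(o['t'],o['grip_width'],fh(o))
z=rot(o['ee_rot'])[:,2];move_l(o['tcp_pos']-z*70,speed=150)
snap('wrist','f_w');snap('side','f_s')
print(get_obs()['t'])
E
python3 -c "
import cv2,numpy as np
cv2.imwrite('pics/f_sz.png',cv2.resize(cv2.imread('pics/f_s.png')[150:290,240:420],None,fx=4,fy=4))"
```

```text
(array([-65.44718945,  -0.55267433,  49.58398453]), np.float64(0.1350645244649807)) [ 4.57044517 -0.68008737  3.04006011]
26.95 40.21201533231157 [-0.27039496  0.30530035  0.1141778 ]
27.6667
```

View pics/f_w.png

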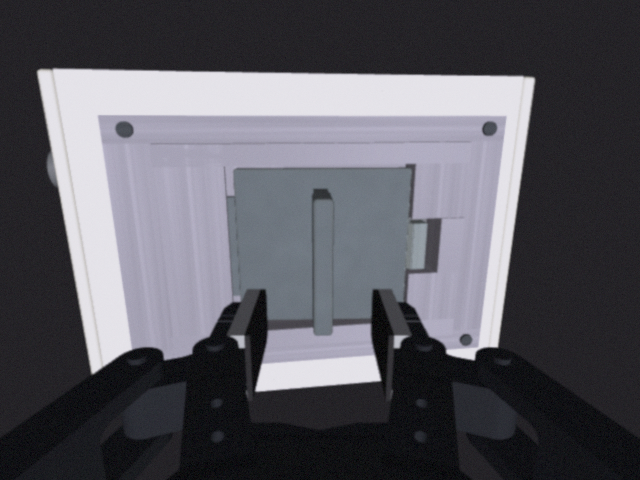

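View pics/f_sz.png

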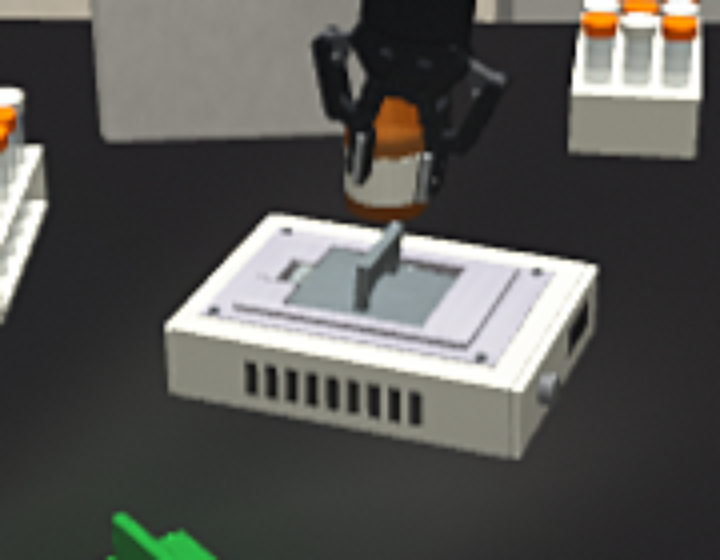

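Run:
```python
from h import *
E_=[180,0,HY-90]
W=lambda z:HP+RH@np.array([46,-.5,z])
o=get_obs();p=o['tcp_pos'];move_l(p+[0,0,40],speed=200)
grip(0,30)
goto(W(130),E_)
move_l(W(85),speed=100);wait(.2)
f0=favg();print(get_obs()['t'],f0,get_obs()['joint_pos'].round(),get_obs()['tcp_pos']-W(85))
np.save('f1.npy',f0);pk=0
for z in list(np.arange(82,71,-2))+list(np.arange(71,58,-1.0)):
    move_l(W(z),speed=25); o=get_obs();f=fh(o)-f0
    a=(RH.T@(o['tcp_pos']-HP))
    print(round(o['t'],2),z,a.round(2),f.round(2))
    if f[2]>13 or abs(f[:2]).max()>6: break
```

```text
30.6917 [ 0.11364286  0.15680339 -1.02774128] [-22.  16. 105.   0.  59.  86.] [ 0.80401971 -0.30430201  1.00409069]
30.96 82 [45.88 -0.51 81.94] [-0.56  0.34  1.15]
31.21 80 [45.81 -0.5  79.77] [-0.69 -0.19  0.99]
31.46 78 [45.78 -0.49 77.74] [ 0.2  -0.04  1.18]
31.71 76 [45.81 -0.51 75.78] [ 0.29 -0.65  1.41]
31.96 74 [45.85 -0.49 73.79] [-0.05 -0.31  1.31]
32.21 72 [45.84 -0.48 71.81] [0.79 0.21 0.48]
32.46 71.0 [45.95 -0.52 70.94] [-0.35  1.03  1.28]
32.71 70.0 [45.92 -0.5  69.92] [-0.49 -0.2   1.18]
32.96 69.0 [45.92 -0.5  68.91] [-0.41  0.69  1.07]
33.21 68.0 [46.01 -0.51 67.96] [ 0.88 -0.65  0.34]
33.46 67.0 [46.15 -0.53 67.31] [-1.32 -0.92  3.55]
33.71 66.0 [46.25 -0.53 66.36] [-1.9  -0.69  4.71]
33.96 65.0 [46.34 -0.54 65.25] [-1.04 -0.12  4.54]
34.21 64.0 [46.41 -0.54 64.24] [-0.74 -0.82  5.85]
34.46 63.0 [45.37 -0.45 62.11] [-0.23  0.09  2.5 ]
34.71 62.0 [45.5  -0.48 61.36] [ 0.47 -1.08  1.66]
34.96 61.0 [45.87 -0.5  60.78] [-0.88 -0.48  1.69]
35.21 60.0 [46.04 -0.51 59.98] [ 0.18 -0.46  0.06]
35.46 59.0 [46.1  -0.5  59.02] [-0.   -0.11  1.32]
```

```bash
python3 - <<'E'
from h import *
W=lambda z:HP+RH@np.array([46,-.5,z]);f0=np.load('f1.npy')
for z in list(np.arange(58.4,52,-.6)):
    move_l(W(z),speed=25); o=get_obs();f=fh(o)-f0
    a=(RH.T@(o['tcp_pos']-HP))
    print(round(o['t'],2),round(z,1),a.round(2),f.round(2))
    if f[2]>7 or abs(f[:2]).max()>6: break
move_l(W(85),speed=120);o=get_obs();snap('wrist','g_w')
move_l(W(190),speed=250);wait(.2);snap('wrist','g_w2');snap('side','g_s');print(get_obs()['t'])
E
python3 -c "
import cv2,numpy as np
cv2.imwrite('pics/g_sz.png',cv2.resize(cv2.imread('pics/g_s.png')[150:290,240:420],None,fx=4,fy=4))"
```

```text
35.71 58.4 [46.12 -0.52 58.44] [0.35 0.27 2.25]
35.96 57.8 [45.6  -0.5  57.53] [-0.64  0.24  1.83]
36.21 57.2 [45.69 -0.49 57.3 ] [-2.61 -0.67  3.94]
36.46 56.6 [46.04 -0.5  57.03] [-2.4  -1.22  6.56]
36.71 56.0 [46.26 -0.5  56.66] [-3.49 -0.76  8.06]
38.0167
```

View pics/g_w.png

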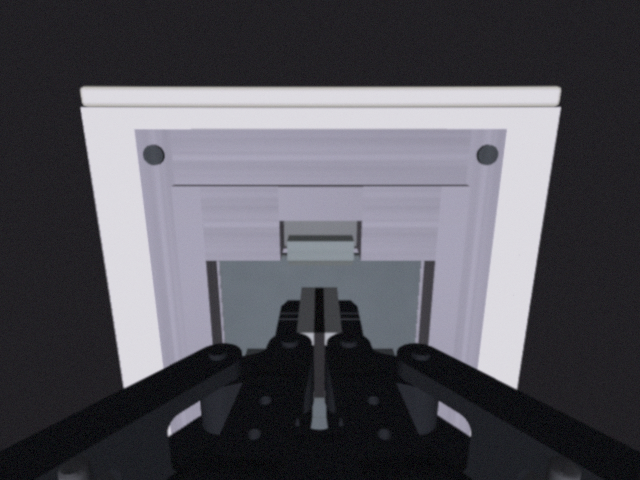

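View pics/g_w2.png

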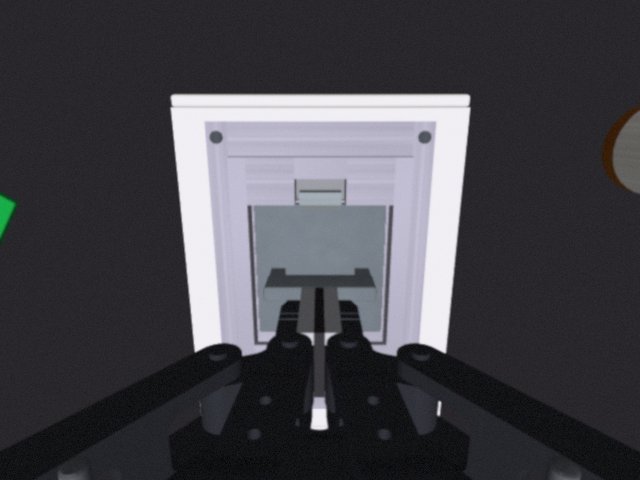

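View pics/g_sz.png

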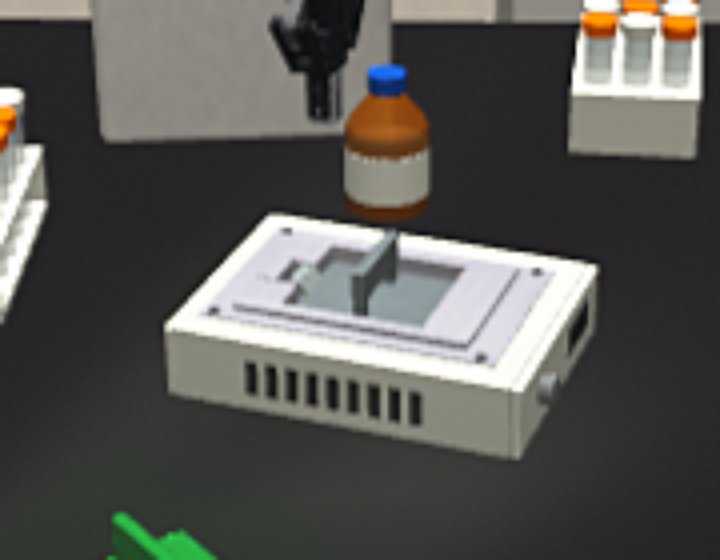

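Run:
```python
import cv2,numpy as np
a=cv2.imread('pics/g_w.png')[170:310,190:450];cv2.imwrite('pics/g_z.png',cv2.resize(a,None,fx=3,fy=3,interpolation=cv2.INTER_CUBIC))
from h import *
C=cam('wrist',get_obs())
C2=cam('wrist',dict(tcp_pos=HP+RH@np.array([46,-.5,85]),ee_rot=[180,0,HY-90]))
for d in (-4,-3.2):
  for n,X in [('wall edge z67',[64.5+d,20,67]),('nose tip out z67?',[59+d,0,67]),('nose tip out z57',[59+d,0,57]),('plate end top',[63+d,0,56]),('cover bar top',[17+d,36,94])]:
    print(d,n,w2p(C2,[HP+RH@np.array(X)]).round(1),w2p(C,[HP+RH@np.array(X)]).round(1))
```

```text
-4 wall edge z67 [[270.3 258.3]] [[288.4 205.6]]
-4 nose tip out z67? [[318.  270.5]] [[318.5 213.7]]
-4 nose tip out z57 [[318.  262.6]] [[318.5 210.5]]
-4 plate end top [[318.  253.4]] [[318.5 204.5]]
-4 cover bar top [[224.9 397.3]] [[261.6 288. ]]
-3.2 wall edge z67 [[270.2 256.5]] [[288.3 204.4]]
-3.2 nose tip out z67? [[318.  268.7]] [[318.5 212.5]]
-3.2 nose tip out z57 [[318.  260.9]] [[318.5 209.3]]
-3.2 plate end top [[318.  251.7]] [[318.5 203.3]]
-3.2 cover bar top [[224.8 395.6]] [[261.6 286.9]]
```

View pics/g_z.png

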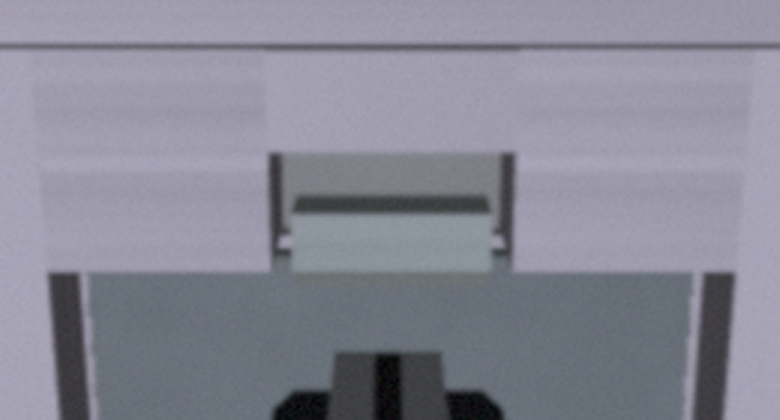

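```bash
python3 - <<'E'
from h import *
W=lambda z:HP+RH@np.array([47,-.5,z])
move_l(W(75),speed=200);wait(.15);f0=favg();
move_l(W(60),speed=60)
for z in list(np.arange(58.5,52,-.5)):
    move_l(W(z),speed=25); o=get_obs();f=fh(o)-f0
    a=(RH.T@(o['tcp_pos']-HP))
    print(round(o['t'],2),round(z,1),a.round(2),f.round(2))
    if f[2]>11 or abs(f[:2]).max()>6: break
move_l(W(190),speed=250)
goto(HP+RH@[10,25,270],[180,0,HY]);wait(.3)
o=get_obs();print(o['t'],o['tcp_pos'],o['ee_rot'])
snap('wrist','h_w');snap('side','h_s')
E
python3 -c "
import cv2
a=cv2.imread('pics/h_w.png')[80:330,150:510];cv2.imwrite('pics/h_z.png',cv2.resize(a,None,fx=2.2,fy=2.2,interpolation=2))"
```

```text
39.54 58.5 [46.6  -0.49 58.64] [-2.62  0.43  3.04]
39.79 58.0 [47.15 -0.48 58.5 ] [-2.48  0.91  5.04]
40.04 57.5 [47.41 -0.51 58.2 ] [-2.6  -0.73  6.74]
40.29 57.0 [47.58 -0.52 57.94] [-3.11  1.41  7.66]
40.54 56.5 [47.62 -0.53 57.55] [-3.07  0.27  7.04]
40.79 56.0 [47.64 -0.51 57.12] [-3.56  0.58  8.04]
41.04 55.5 [47.63 -0.55 56.68] [-3.85 -0.23  8.72]
41.29 55.0 [47.66 -0.53 56.28] [-4.25  0.8   7.84]
41.54 54.5 [47.75 -0.55 56.07] [-4.25 -0.49  9.34]
41.79 54.0 [47.82 -0.56 56.08] [-4.48  0.84 12.14]
44.15 [ 530.99932165 -117.32275542  269.80740552] [ 1.79999704e+02  1.52387046e-02 -1.83710344e+01]
```

View pics/h_z.png

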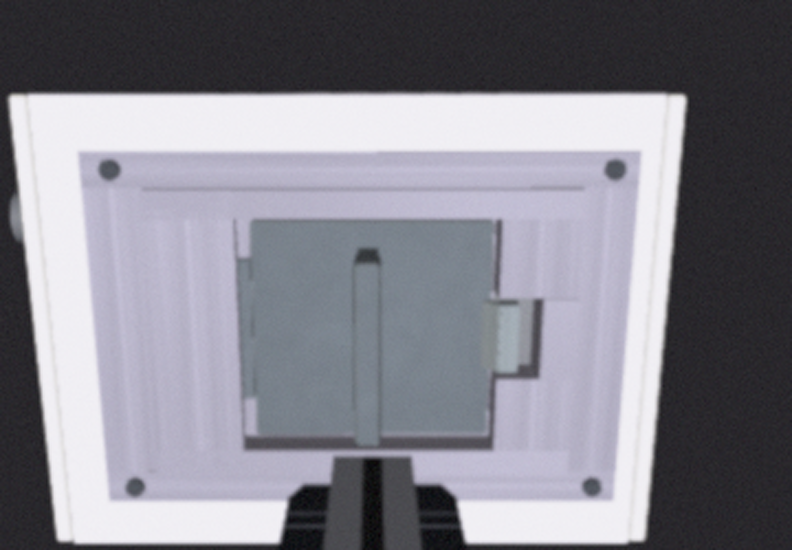

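Run:
```python
from h import *
C=cam('wrist',get_obs())
z=lambda a:np.array(a)/2.2+[150,80]-.3
H=lambda pts,h:((p2w(C,z(pts),h)-HP)@RH).round(1).tolist()
print('ledge67',H([(234,220),(244,448)],67))
print('wall67',H([(501,222),(493,448)],67))
print('nose tip57',H([(485,300),(482,370)],57))
print('plate56',H([(252,220),(493,220),(257,433),(488,433)],56))
print('bar top',H([(355,263),(381,263),(356,445),(380,445)],94))
c=cam('wrist',dict(tcp_pos=[500,-120,300],ee_rot=[180,0,-18.04]))
print('initial nose tip57',((p2w(c,np.array([(535,278),(532,355)])/2.6+[190,90]-.3,57)-HP)@RH).round(1).tolist())
```

```text
ledge67 [[-43.9, 47.2, 67.0], [-43.9, -48.2, 67.0]]
wall67 [[60.0, 46.2, 67.0], [60.3, -48.4, 67.0]]
nose tip57 [[56.2, 12.8, 57.0], [55.9, -17.3, 57.0]]
plate56 [[-38.3, 45.6, 56.0], [58.4, 45.5, 56.0], [-39.7, -45.9, 56.0], [59.6, -46.0, 56.0]]
bar top [[3.6, 35.2, 94.0], [13.0, 35.2, 94.0], [3.5, -35.9, 94.0], [12.8, -35.9, 94.0]]
initial nose tip57 [[55.3, 13.2, 57.0], [55.8, -16.3, 57.0]]
```

```bash
python3 - <<'E'
from h import *
W=lambda z:HP+RH@np.array([47,-.5,z])
goto(W(110),[180,0,HY-90]);move_l(W(75),speed=150);wait(.1);f0=favg();
move_l(W(60),speed=70)
for z in list(np.arange(58.8,52,-.6)):
    move_l(W(z),speed=30); o=get_obs();f=fh(o)-f0
    a=(RH.T@(o['tcp_pos']-HP))
    print(round(o['t'],2),round(z,1),a.round(2),f.round(2))
    if f[2]>9 or abs(f[:2]).max()>6: break
move_l(W(85),speed=150);snap('wrist','i_w');move_l(W(190),speed=250);print(get_obs()['t'])
E
python3 -c "
import cv2
a=cv2.imread('pics/i_w.png')[170:310,190:450];cv2.imwrite('pics/i_z.png',cv2.resize(a,None,fx=3,fy=3,interpolation=2))"
```

```text
46.72 58.8 [46.7  -0.46 58.98] [-2.95  0.18  2.82]
46.97 58.2 [47.15 -0.5  58.7 ] [-2.66  0.42  4.79]
47.22 57.6 [47.41 -0.46 58.33] [-3.87  0.45  5.48]
47.47 57.0 [47.55 -0.5  57.93] [-2.54  0.15  6.  ]
47.72 56.4 [47.56 -0.55 57.42] [-3.68 -0.31  6.82]
47.97 55.8 [47.6  -0.55 56.94] [-5.03  0.5   7.43]
48.22 55.2 [47.62 -0.55 56.41] [-4.13  0.21  7.69]
48.47 54.6 [47.8  -0.55 56.1 ] [-4.02 -0.31  8.47]
48.72 54.0 [47.8  -0.58 56.06] [-5.89 -0.44 12.3 ]
49.6917
```

View pics/i_z.png

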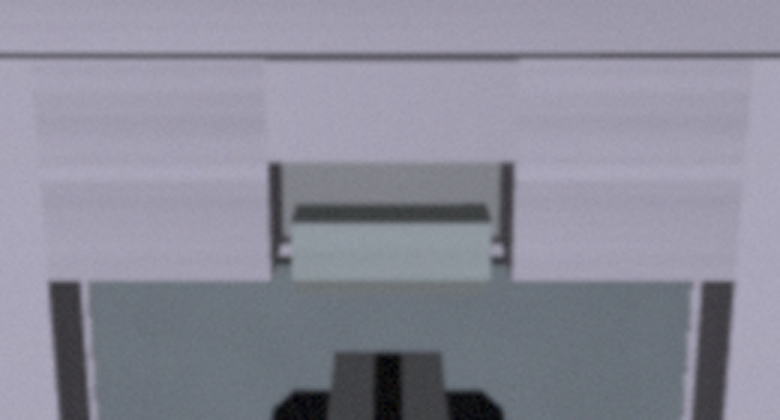

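Run:
```python
from h import *
W=lambda z:HP+RH@np.array([38,-.5,z])
move_l(W(80),speed=250);wait(.1);f0=favg()
move_l(W(59.5),speed=80)
for z in [58.5,57.5,56.7,56,55.3,54.6]:
    move_l(W(z),speed=30); o=get_obs();f=fh(o)-f0
    a=(RH.T@(o['tcp_pos']-HP))
    print(round(o['t'],2),round(z,1),a.round(2),f.round(2))
    if f[2]>5 or abs(f[:2]).max()>6: break
move_l(W(150),speed=200);print(get_obs()['t'])
```

```text
51.04 58.5 [38.23 -0.5  58.72] [-1.1  -0.4  -0.47]
51.29 57.5 [38.02 -0.5  57.55] [ 0.31 -1.02  0.  ]
51.54 56.7 [37.9  -0.49 56.6 ] [-1.55 -1.73 -1.36]
51.79 56 [38.18 -0.52 56.11] [-1.17 -0.8  -0.78]
52.04 55.3 [38.22 -0.51 56.09] [-2.57 -0.81  5.51]
52.6667
```

Away from the nose, the plate is only touched at z 56.1, and it is firm there. That is the fully home height (56), so the spring I felt earlier was the finger pressing on the latch nose.

```bash
python3 -c "
from h import *
sign_off();print(get_obs()['t'])"
```

```text
the job is handed in; nothing more can be done
the job is handed in; nothing more can be done
```

The cover is in the bay, latched and flat as far as my checks show. I handed the job in at about 52.7 s; it reports no verdict.

**What I did**
- I gripped the grey cover by its bar, tilted it 0.2 rad and lowered its lip to feel the shelf. I then slid the lip under the ledge to the stop, with at most about 5.5 N felt along the push. The frame turned out to sit about 3 to 4 mm off nominal, toward the robot.
- I swung the cover down onto the latch nose and let go. I then pressed the latch end with closed fingers, at most about 12 N felt, and backed the arm clear.

**Last checks**
- **Height:** a light probe of the plate, away from the latch, made firm contact at z 56.1 mm. Fully home is 56 mm.
- **Latch and tilt:** the wrist picture after the second press shows the nose over the plate, within about 1 mm of its starting position. The handle sits within about 0.01 rad of flat.

**A check that disagreed:** two presses nearer the latch felt springy from about z 59 mm before stopping firmly at 56.1 mm. I take this to be the fingertip overlapping the latch nose, because the probe farther from it showed no spring. After the last such press I checked the latch only by a wrist picture, which still showed the nose over the plate.

I did not re-measure the bystanders; the arm passed well clear of them.

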